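Show which key cup goes on which octave arm

ROBOT

A 6-joint arm with a two-finger parallel gripper is mounted at the origin on the work surface. World frame = base frame: x ahead of the robot, y to its left, z up, the work surface at z = 0. Lengths are in m, angles in rad, forces in N, time in s.
With the tool pointing down it reaches from about 0.35 to 0.875 m from the base axis. Payload 4.2 kg.
Tool frame: the origin (TCP) lies between the finger pads, 19 mm behind the fingertips; this is the grasp point; z points along the fingers, y is the line along which they close (so a half turn about z gives the same grasp; the last joint's range is limited). The gripper opens to 87 mm and grips with 3 to 60 N. Pads are 19 mm wide; open, the fingers measure 117 mm over their backs; the gripper's body (75 mm by 190 mm) begins 51 mm behind the grasp point.
Start: joints at [0.259, 0.385, 0.008, 0, -1.194, -0.259], TCP at [0.625, 0, 0.241] pointing down, gripper open.
Joint ranges: [-3.14, 3.14], [-1.21, 2.06], [-1.07, 1.41], [-3.16, 2.05], [-2.99, -0.16], [-3.1, 3.1]. Speed limits (rad/s): [2.79, 2.79, 3.14, 3.14, 3.14, 3.14].

INTERFACE

Orientations are given as a 3x3 rotation matrix whose columns are the frame's x, y, z axes.
In Python, from cell import ctrl gives the robot as it stands.
- The arm moves only by the shell command python3 -m inch 'ROWS' [OPENING]. ROWS is text: rows parted by semicolons, each of 6 numbers parted by spaces: the shift along the tool's x, y, z in cm, then the turn, a rotation vector about the tool's x, y, z in degrees. A call has 1 to 20 rows; each row is the pose to reach, as a shift and turn from the pose commanded when the call began, along the tool's axes at that moment; what a row does not reach only later rows make up. A row lasts 1/8 s, in which the tool goes at most 62.5 mm and 10.7 degrees, less where a joint would pass 70% of its speed; a pose out of reach is approached as far as the arm can. A call with a gripper value outside its range is refused whole. OPENING is the closure, from -1 (fully open) to 1 (shut), set as the call begins (- or left out, the last holds). The fingers move at their own pace and stop on an object; the grip force is fixed at half the most. Time passes only in rows, so rows that repeat a pose let the fingers close. It gives the time, the measured TCP pose, the force, the opening and the grip force at its end, in the units of the state.
- ctrl.state(): the state, without advancing time (a new reading comes with each control period).
- ctrl.get_image(name): name is "scene" or "side" or "wrist"; returns a dict with "color" (480x640x3 uint8, red, green, blue), "depth" (480x640 float32, m along the optical axis (not along the pixel's ray), 0 where there is no reading), "fx", "fy", "cx", "cy" (pixels), "k1" (the pictures are not rectified: a ray, as slopes to the right and down, at radius r is drawn at 1 + k1 r^2 times it, then the intrinsics apply), "cam_to_world" (4x4, takes a point from camera to world coordinates). Camera axes: x right, y down, z forward; pixel columns grow to the right and rows downward; lengths in m; the calibration is good to about 2 mm. A picture is of the moment at which its call begins.
- ctrl.job_done(): hands the job in; it is judged then, once.
Trained networks look in a picture, given as the dict that the camera call returned (one of the last four; its "shot" number tells which), for a name from the list of things; names that differ only in an ending like _2 or _b are one class to them, and where a whole thing is asked for, a point or a joint stands for the part that bears it (a point fixed in the world has none). Each returns a list of dicts, best first, with "confidence" (0 to 1); they miss things now and then, are a little off and sometimes report something else, mostly with a low value. They report only what shows in the picture. A call takes as long as a camera call. They do not tell look-alikes from the thing itself.
- ctrl.recognise(picture, query): "rect" ([left, top, right, bottom] in pixels, round what is visible of it).
The state is a dict: "clock": time; "joint_pos": joint angles; "joint_velocities": joint speeds; "joint_torque": joint torques, N m; "position": TCP position; "orientation": TCP orientation; "wrist_force": force on the tool from outside, world axes, zero at the start; "ft_torque": the same for the moment, N m; "grip_width": finger opening in m; "finger_force": force on a finger pad.
Only numpy, scipy, OpenCV 4.12 (cv2) and the standard library are available. Lean on these libraries where they do the work, as an engineer would, in place of code of your own. Each camera call takes 0.05 s, during which the arm holds its last target. There are 200 camera calls.

TASK

Show what is to be joined to what: with the fingertips push the half-open steel flap of the parts well all the way back onto its stop, then point straight down at the nickel key cup lying in the well, holding the fingertips two or three centimetres above its middle for two seconds without touching it. Then point in the same way, for at least two seconds, at the bare saddle of the octave mechanism, the arm end that has no cup yet, and finish still pointing there. Do not touch the cups or the mechanism, and leave the cups, the mechanism and everything else loose on the bench lying as they are.

Things in the scene. Friction and masses are not known exactly. Their poses are not given: they have to be found in the camera images.
- well: Birch-ply parts tray screwed to the bench, 206 mm along x, 104 along y, 36 high, walls 6; origin at the centre of its underside. Two dividers as high as the walls make three bays of 61 x 92 mm centred at x = -67, 0, +67 mm; green felt floor 12 mm above the bench. Each bay holds one small part; which is where varies. The steel flap is hinged on the -y rim.
- hinge (a point): Middle of the flap's hinge line, at (0, -50, 38) mm in the well's frame; its axes are the well's. The hinge line runs along x.
- flap (a joint): Steel flap, 200 mm along the well's x, 103 mm from hinge to free edge, 3 mm thick, 0.22 kg. Rad: 0 shut over the well, 1.57 upright, 2.4 right back on its stop, leaning out over the -y side (edge then 107 mm above the bench). Starts ajar, 0.6 to 1.0. The stiff hinge holds it at any angle; about 3 N at the free edge moves it. Pushing its edge or underside towards the well's -y opens it.
- flap_edge (a point): Middle of the flap's free edge, a rolled bead 6 mm thick; it moves with the flap.
- nickel_cup: The nickel key cup to point at: a silver-coloured round dome, 22 mm across, 8 mm high, loose on the felt in one bay; origin at the centre of its underside, z up.
- cup_top (a point): Top middle of the nickel key cup, 8 mm above its origin; about 20 mm above the bench.
- octave: Brass octave mechanism of a bass saxophone on a loose birch block, 190 mm along x, 100 along y, 16 high; highest brass 44 mm above the bench; 0.45 kg; origin at the centre of the block's underside. A hinge rod runs along x near the -y edge; two key arms run from it to +y: that at x = +50 mm carries a nickel cup, that at x = -50 mm ends in a bare saddle.
- saddle (a point): Top middle of the bare saddle, a flat brass disc 15 mm across on the end of the key arm without a cup, at (-50, 31, 37) mm in the mechanism's frame, 37 mm above the bench; its axes are the mechanism's.
- brass_cup: A yellow brass key cup of the same shape and size (22 x 8 mm), in another bay of the well; origin at the centre of its underside. Not the one meant. Loose, never to be disturbed.
- pillar: A small brass pillar, 16 mm across the foot, 21 mm high, standing in another bay of the well; origin at the centre of its underside. Loose, never to be disturbed.
- pliers: Blued steel spring pliers, 165 mm long along x (handles to -x), 70 mm wide, 15 mm high, lying on the bench; origin below the middle. Loose, never to be disturbed.
- burnisher: Bone burnisher, a cream flat stick 145 mm long along x, 15 mm wide, 7 mm high, lying on the bench; origin below the middle. Loose, never to be disturbed.
- oil_bottle: Small amber key-oil bottle, 28 mm across, 60 mm high, standing; origin at the centre of its underside. Loose, never to be disturbed.
- dapping_block: Steel dapping block, 50 x 50 x 30 mm, 0.5 kg; origin at the centre of its underside. Loose, never to be disturbed.
Not all that is in view belongs to the job. Leave any purple look-alike of the well alone.

How it is judged:
By the outcome, as a careful person would: the job done as asked, in the order asked, and still so for the second after the job is handed in, with the robot touching nothing.
It also fails if it takes over 58 s, if anything falls off the work surface, if the arm or the gripper's body presses on something with over 40 N, if the wrist force passes 120 N, or if a joint passes its speed limit or range.

## Working session

There is one attempt and no reset: what is moved stays moved. The work goes in short steps, Python scripts to look and compute and a shell command to move; the robot and the scene stay as the last step left them, time stands still between calls to the robot, and variables do not carry over. Pictures are saved under pics/ and viewed, at most 10 in all, crops included, and the job is handed in when it is done.

```bash
mkdir -p pics
cat > h.py <<'E'
import numpy as np, cv2
from cell import ctrl
def world(p,u,v,d=None):
    u=int(round(u));v=int(round(v))
    if d is None:
        w=p["depth"][max(v-1,0):v+2,max(u-1,0):u+2]; w=w[w>0]; d=np.median(w) if len(w) else 0
    x,y=(u-p["cx"])/p["fx"],(v-p["cy"])/p["fy"]
    a,b=x,y
    for _ in range(10):
        s=1+p["k1"]*(a*a+b*b); a,b=x/s,y/s
    return (p["cam_to_world"]@np.array([a*d,b*d,d,1]))[:3]
def save(p,n,crop=None,s=1):
    im=p["color"][:,:,::-1]
    if crop: l,t,r,b=crop; im=im[t:b,l:r]
    cv2.imwrite("pics/"+n,cv2.resize(im,None,fx=s,fy=s,interpolation=cv2.INTER_CUBIC))
E
python3 - <<'E'
from h import *
np.set_printoptions(precision=4,suppress=True)
for n in ("scene","side"):
    p=ctrl.get_image(n); save(p,n+"0.png")
    print(n,p["cam_to_world"][:3,3],p["cam_to_world"][:3,2],p["fx"],p["k1"])
    for q in ("well","nickel_cup","octave","saddle","flap_edge","brass_cup","pillar","pliers","burnisher","oil_bottle","dapping_block"):
        for r in ctrl.recognise(p,q)[:3]:
            l,t,rr,b=r["rect"]; print(q,np.round(r["rect"]),round(r["confidence"],2),world(p,(l+rr)/2,(t+b)/2))
print(ctrl.state()["clock"],ctrl.state()["orientation"])
E
```

```text
scene [1.6414 0.1861 0.8622] [-0.8141 -0.1437 -0.5626] 595.120224409136 0.04757490786865972
well [212. 164. 283. 214.] 0.97 [ 0.2991 -0.2568  0.0419]
well [222. 197. 295. 278.] 0.65 [ 0.4719 -0.1801  0.0146]
well [390. 182. 457. 239.] 0.6 [0.3133 0.2178 0.0409]
nickel_cup [265. 228. 270. 232.] 0.53 [ 0.4375 -0.1686  0.0142]
octave [373. 246. 426. 311.] 0.77 [0.5732 0.1769 0.0184]
octave [226. 195. 281. 257.] 0.54 [ 0.5429 -0.1706  0.0953]
saddle [371. 245. 427. 308.] 0.81 [0.567  0.1743 0.016 ]
flap_edge [223. 197. 279. 256.] 0.83 [ 0.5265 -0.1808  0.0833]
flap_edge [213. 160. 275. 199.] 0.74 [ 0.2482 -0.2831  0.0419]
flap_edge [395. 183. 454. 227.] 0.61 [0.2879 0.2165 0.0435]
brass_cup [247. 257. 255. 261.] 0.57 [ 0.5694 -0.1724  0.0193]
brass_cup [497. 257. 531. 309.] 0.35 [0.5282 0.4307 0.0076]
pliers [501. 260. 529. 310.] 0.92 [0.5349 0.4324 0.0074]
burnisher [271. 308. 297. 351.] 0.8 [ 0.7713 -0.0452  0.0071]
burnisher [499. 261. 527. 308.] 0.3 [0.5265 0.4295 0.0032]
oil_bottle [146. 217. 164. 245.] 0.76 [ 0.5239 -0.4272  0.0352]
dapping_block [120. 254. 148. 281.] 0.89 [ 0.6668
[... 243 characters left out ...]
17. 425.] 0.56 [ 0.2358 -0.31    0.0401]
octave [270. 207. 356. 249.] 0.87 [0.5596 0.1624 0.0143]
saddle [268. 206. 358. 252.] 0.6 [0.5581 0.1591 0.0135]
flap_edge [144. 222. 232. 250.] 0.89 [0.2655 0.2043 0.04  ]
flap_edge [301. 251. 419. 322.] 0.87 [ 0.4996 -0.1854  0.0726]
flap_edge [182. 339. 314. 403.] 0.61 [ 0.2441 -0.281   0.0387]
pliers [232. 181. 286. 202.] 0.76 [0.5172 0.4307 0.0087]
burnisher [403. 246. 460. 259.] 0.61 [ 0.763  -0.043   0.0038]
burnisher [271. 207. 358. 252.] 0.42 [0.5573 0.1515 0.0146]
oil_bottle [428. 367. 446. 403.] 0.88 [ 0.5043 -0.4395  0.0381]
dapping_block [481. 349. 515. 383.] 0.68 [ 0.6302 -0.4402  0.0288]
1.2 [[ 0. -1.  0.]
 [-1. -0. -0.]
 [ 0. -0. -1.]]
```

View pics/scene0.png

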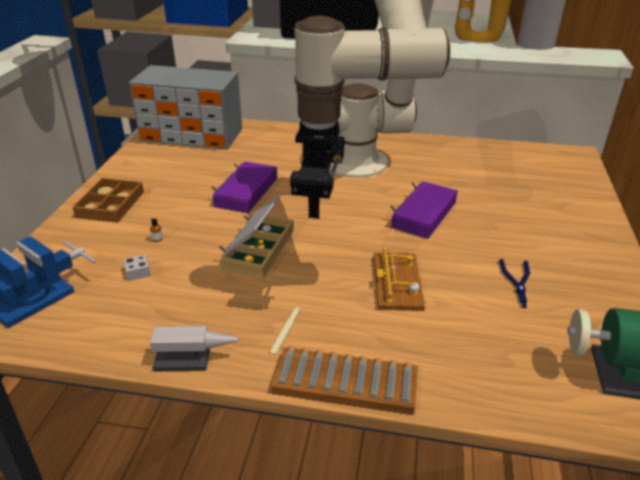

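View pics/side0.png

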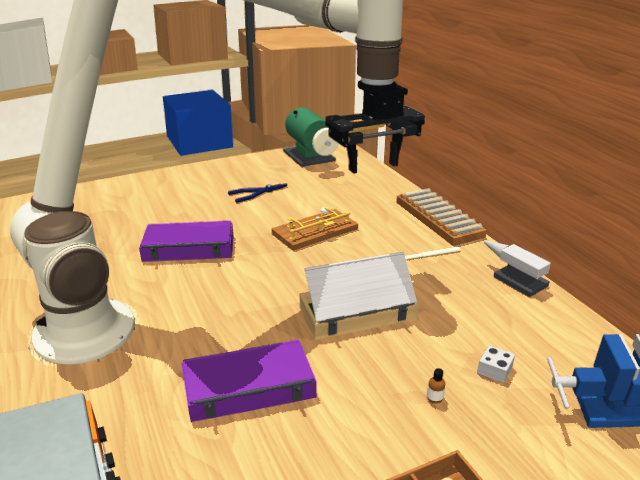

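Scene: birch well with half-open flap near (258,245), octave at (398,280), purple look-alikes at (246,186) and (425,208), parts tray at (110,198), pliers (515,282). Side: flap's outer face at (360,287), octave at (315,228). Candidates for the cup: silver dot (267,230), brass (251,259), a middle part (~260,243), and the nickel cup already on the octave (414,287). I'll check these in a crop.

Run:
```python
from h import *
np.set_printoptions(precision=4,suppress=True)
p=ctrl.get_image("scene")
a=cv2.resize(p["color"][190:285,215:305],None,fx=4.4,fy=5,interpolation=cv2.INTER_CUBIC)
b=cv2.resize(p["color"][240:315,365:435],None,fx=5.6,fy=475/75,interpolation=cv2.INTER_CUBIC)
cv2.imwrite("pics/crop.png",np.hstack([a,b])[:,:,::-1])
def cloud(p):
    K=np.array([[p["fx"],0,p["cx"]],[0,p["fy"],p["cy"]],[0,0,1]])
    v,u=np.mgrid[:480,:640]; uv=np.stack([u.ravel(),v.ravel()],1).astype(np.float32)[:,None]
    ab=cv2.undistortPoints(uv,K,np.array([p["k1"],0,0,0,0]))[:,0]
    d=p["depth"].ravel(); c=np.c_[ab*d[:,None],d]
    return c@p["cam_to_world"][:3,:3].T+p["cam_to_world"][:3,3],p["color"].reshape(-1,3)
for n in ("scene","side"):
    q=p if n=="scene" else ctrl.get_image("side")
    P,C=cloud(q); np.savez(n,P=P,C=C)
    m=(abs(P[:,0]-.49)<.16)&(abs(P[:,1]+.17)<.12)
    r=P[m&(abs(P[:,2]-.037)<.004)]; print(n,"rim",len(r),cv2.minAreaRect(r[:,:2].astype(np.float32)*1000))
    f=P[m&(P[:,2]>.055)&(P[:,2]<.2)]
    c=f.mean(0); w=np.linalg.svd(f-c,full_matrices=0)[2][2]; w*=np.sign(w[2]); e=abs((f-c)@w); f=f[e<.006];c=f.mean(0); w=np.linalg.svd(f-c,full_matrices=0)[2][2]; w*=np.sign(w[2])
    print("flap",len(f),c,w,"angle",np.arctan2(np.hypot(*w[:2]),w[2]),"yaw",np.arctan2(w[0],-w[1]),f.min(0),f.max(0))
    m=(abs(P[:,0]-.57)<.15)&(abs(P[:,1]-.175)<.12)&(P[:,2]>.011)&(P[:,2]<.05)
    print("oct",cv2.minAreaRect(P[m][:,:2].astype(np.float32)*1000))
```

```text
scene rim 502 ((469.10516357421875, -178.61106872558594), (307.8935241699219, 164.60740661621094), 11.820993423461914)
flap 583 [ 0.5158 -0.1745  0.0884] [-0.0833 -0.6766  0.7316] angle 0.7500911346748158 yaw -0.12252732860311907 [ 0.4002 -0.2205  0.0551] [ 0.6091 -0.1355  0.116 ]
oct ((569.1998291015625, 170.99139404296875), (197.05848693847656, 100.514404296875), 9.605962753295898)
side rim 724 ((450.24481201171875, -247.07037353515625), (202.27247619628906, 231.18081665039062), 54.86479187011719)
flap 4196 [ 0.5013 -0.1744  0.0821] [-0.0866 -0.6845  0.7239] angle 0.7613775559599802 yaw -0.1258272788490349 [ 0.4013 -0.2195  0.055 ] [ 0.6077 -0.1317  0.1117]
oct ((567.249755859375, 170.87356567382812), (192.60760498046875, 106.53710174560547), 8.948295593261719)
```

View pics/crop.png

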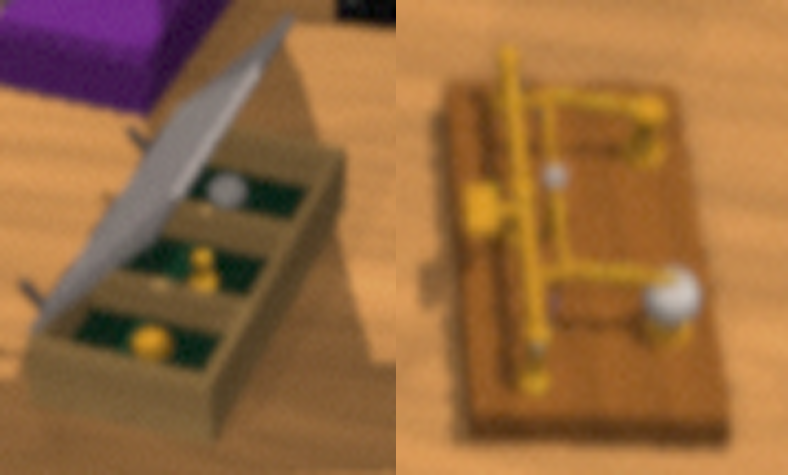

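Crop: left, the silver dome in the far bay at scene (267,228); brass pillar in the middle (261,244), brass cup near (249,259). Right, bare saddle on the far arm at scene (411,257); the cupped arm is at (414,287). The nickel cup I want is the loose one at (267,228).

Run:
```python
from h import *
np.set_printoptions(precision=4,suppress=True)
p=ctrl.get_image("scene")
print("cup",world(p,267,228),"saddle",world(p,411,257),world(p,410,256),"octcup",world(p,414,287))
yaw=-.126; X=np.array([np.cos(yaw),np.sin(yaw)]); Y=np.array([-X[1],X[0]])
for n in("scene","side"):
    P=np.load(n+".npz")["P"]
    m=(abs(P[:,0]-.49)<.16)&(abs(P[:,1]+.17)<.12)&(P[:,2]<.2)&(P[:,2]>.055); f=P[m]
    c=np.median(f,0); w=np.array([*(-np.sin(.757)*Y),np.cos(.757)]); f=f[abs((f-c)@w)<.006]
    x=f[:,:2]@X; y=f[:,:2]@Y
    d=(f[:,2]-.038)*np.cos(.757)/np.sin(.757)
    print(n,"x mid",(np.percentile(x,.5)+np.percentile(x,99.5))/2,np.ptp(x),"hinge y",np.median(y-d),"edge z",np.percentile(f[:,2],99))
    # well centre in this frame
    hx,hy=(x.min()+x.max())/2,np.median(y-d); print("well ctr",hx*X+(hy+.05)*Y, "bay-67",(hx-.067)*X+(hy+.05)*Y)
    cur=np.array([.625,0]);
    for k,yy in(("start",.065),("end",-.093)): 
        t=hx*X+(hy+.05+yy)*Y; print(k,t,"row cm (x,y)",-(t-cur)[1]*100,-(t-cur)[0]*100)
```

```text
cup [ 0.438  -0.1682  0.0207] saddle [0.5138 0.1965 0.0367] [0.5105 0.194  0.0369] octcup [0.6207 0.2091 0.0359]
scene x mid 0.5242341670529866 0.20705795530422572 hinge y -0.16197707831047384 edge z 0.11418441868801331
well ctr [ 0.5048 -0.1768] bay-67 [ 0.4383 -0.1684]
start [ 0.513  -0.1123] row cm (x,y) 11.232910626608462 11.204428376993548
end [ 0.4931 -0.2691] row cm (x,y) 26.907656070011765 13.189964900079264
side x mid 0.521758775844105 0.20290068944998751 hinge y -0.1566239415992064 edge z 0.10999159535344548
well ctr [ 0.505  -0.1714] bay-67 [ 0.4385 -0.163 ]
start [ 0.5131 -0.107 ] row cm (x,y) 10.69545394159477 11.187576871635397
end [ 0.4933 -0.2637] row cm (x,y) 26.370199384998074 13.173113394721113
```

```bash
python3 -m inch '4 4 0 0 0 3; 8 8 0 0 0 7.2; 10.5 11.2 3 0 0 7.2; 10.5 11.2 8 0 0 7.2; 10.5 11.2 13 0 0 7.2; 10.5 11.2 13.2 0 0 7.2; 10.5 11.2 13.2 0 0 7.2' 1
python3 - <<'E'
from h import *
p=ctrl.get_image("scene"); save(p,"s1.png",(180,120,360,280),4)
E
```

```text
clock: 2.22
position: [0.5144, -0.105, 0.1107]
orientation: [[-0.124, -0.992, 0.002], [-0.992, 0.124, -0.001], [0.0, -0.002, -1.0]]
wrist_force: [0.5, -0.0, 0.4]
grip_width: 0.0249
finger_force: 0.0
```

View pics/s1.png

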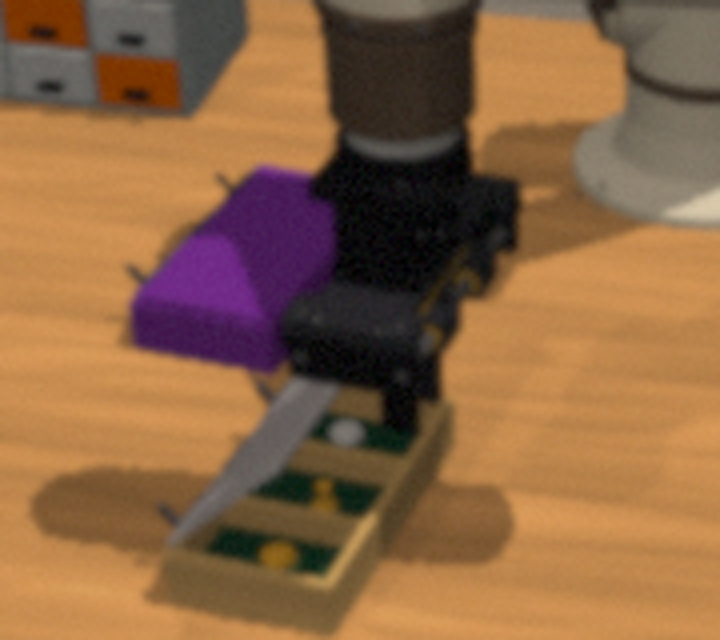

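Fingers stand on the well side of the flap edge (crop ~(400,400)), clear of it, with the cups undisturbed. Pushing.

```bash
python3 -m inch '0 0 0 0 0 0; 1 0 0 0 0 0; 2 0 0 0 0 0; 3 0 0 0 0 0; 4 0 0 0 0 0; 5 0 0 0 0 0; 6 0 0 0 0 0; 7 0 0 0 0 0; 8 0 0 0 0 0; 9 0 0 0 0 0; 10 0 0 0 0 0; 11 0 0 0 0 0; 12 0 0 0 0 0; 13 0 0 0 0 0; 14 0 0 0 0 0; 14.5 0 0 0 0 0'; python3 -m inch '0.3 0 0 0 0 0;0.6 0 0 0 0 0;0.6 0 0 0 0 0'
```

```text
clock: 4.28
position: [0.4947, -0.2497, 0.1094]
orientation: [[-0.126, -0.992, 0.0], [-0.992, 0.126, -0.0], [0.0, -0.0, -1.0]]
wrist_force: [-0.3, 1.9, 0.9]
grip_width: 0.0006
finger_force: 0.7
clock: 4.65
position: [0.4941, -0.255, 0.1094]
orientation: [[-0.125, -0.992, 0.0], [-0.992, 0.125, -0.0], [0.0, -0.0, -1.0]]
wrist_force: [0.7, 0.0, -0.2]
grip_width: 0.0005
finger_force: 0.2
```

```bash
python3 -m inch '0.4 0 0 0 0 0;0.8 0 0 0 0 0;0.8 0 0 0 0 0'
python3 - <<'E'
from h import *
p=ctrl.get_image("side"); save(p,"s2.png",(240,170,480,370),3)
E
```

```text
clock: 5.03
position: [0.4931, -0.2631, 0.1093]
orientation: [[-0.126, -0.992, 0.0], [-0.992, 0.126, -0.0], [0.0, -0.0, -1.0]]
wrist_force: [-0.0, -0.4, -0.0]
grip_width: 0.0005
finger_force: 0.2
```

View pics/s2.png

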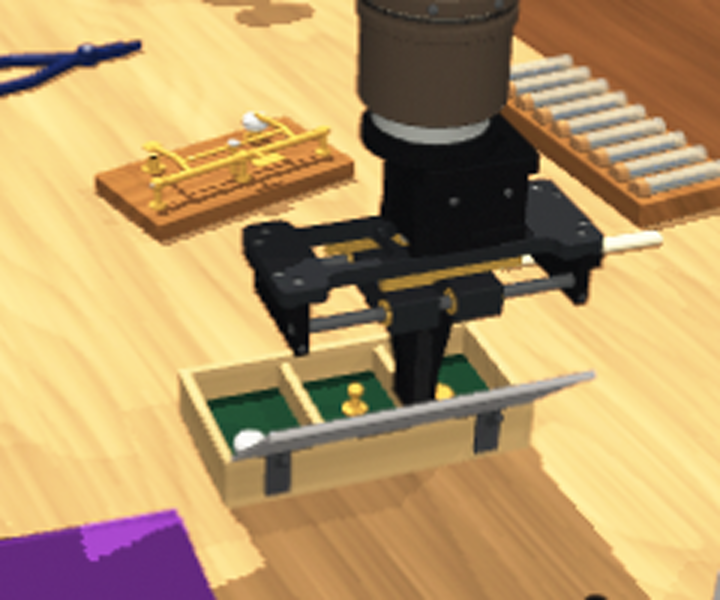

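The flap is nearly edge-on to the side camera (~(430,410) in the crop), close to its stop; the parts lie as before. Measuring the angle and pressing on.

```bash
cat > ang.py <<'E'
from h import *
X=np.array([np.cos(-.126),np.sin(-.126)]);Y=np.array([-X[1],X[0]])
p=ctrl.get_image("scene")
R=[]
for v in range(150,300,1):
    for u in range(190,310,1):
        if p["depth"][v,u]>0:
            P=world(p,u,v,p["depth"][v,u]); q=P[:2]-[.505,-.174]; x,y=q@X,q@Y
            if abs(x)<.095 and -.14<y<-.056 and .045<P[2]<.125: R.append((x,y,P[2]))
R=np.array(R); print(len(R)); 
A=np.c_[R[:,2]-.038,np.ones(len(R))]; 
for _ in range(4):
    k=np.linalg.lstsq(A,R[:,1],rcond=None)[0]; e=abs(A@k-R[:,1])<.006; A,R=A[e],R[e]
print(len(R),"angle",np.pi/2+np.arctan(-k[0]),"y at hinge",k[1],"zmax",np.percentile(R[:,2],[95,99]))
E
python3 ang.py; python3 -m inch '0.4 0 0 0 0 0;0.8 0 0 0 0 0;0.8 0 0 0 0 0'; python3 ang.py
```

```text
1793
1263 angle 2.3425536199745443 y at hinge -0.04816710476374476 zmax [0.09633855 0.10595022]
clock: 5.5
position: [0.4926, -0.266, 0.109]
orientation: [[-0.126, -0.992, 0.001], [-0.992, 0.126, 0.007], [-0.007, -0.0, -1.0]]
wrist_force: [1.7, 21.0, 4.9]
grip_width: 0.0006
finger_force: 9.2
1811
1343 angle 2.359283676099703 y at hinge -0.04766660823903746 zmax [0.099225   0.10846466]
```

21 N at a standstill: the flap is on its stop. Backing off and moving above the cup.

```bash
python3 -m inch '-2 0 0 0 0 0; -4 0 -2 0 0 0; -6 2 -5 0 0 0; -8 4 -6 0 0 0; -9.6 6.7 -6 0 0 0; -9.6 6.7 -6 0 0 0; -9.6 6.7 -6 0 0 0'
python3 ang.py
python3 - <<'E'
from h import *
np.set_printoptions(precision=4,suppress=True)
for n in ("scene","side","wrist"):
    p=ctrl.get_image(n)
    if n=="wrist": save(p,"w1.png")
    for r in ctrl.recognise(p,"nickel_cup")[:3]:
        l,t,rr,b=r["rect"]; print(n,np.round(r["rect"]),round(r["confidence"],2),world(p,(l+rr)/2,(t+b)/2))
E
```

```text
clock: 6.42
position: [0.4382, -0.1673, 0.1695]
orientation: [[-0.125, -0.992, 0.001], [-0.992, 0.125, -0.001], [0.001, -0.001, -1.0]]
wrist_force: [0.6, -0.3, 0.4]
grip_width: 0.0004
finger_force: 0.0
1976
1867 angle 2.38422081666684 y at hinge -0.04629731279652754 zmax [0.10682492 0.10966567]
scene [266. 227. 268. 228.] 0.46 [ 0.4348 -0.1692  0.0184]
side [382. 298. 389. 301.] 0.39 [ 0.5617 -0.1775  0.0191]
wrist [315. 210. 342. 238.] 0.81 [ 0.4321 -0.1702  0.0204]
```

View pics/w1.png

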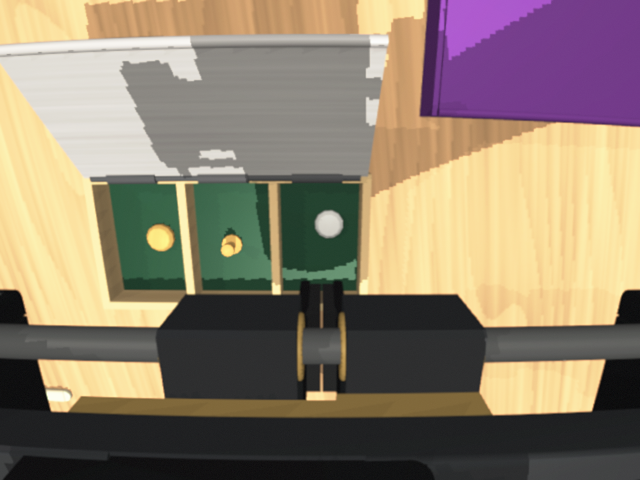

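The wrist view shows the flap right back (top), the nickel cup at (328,224) in the right bay, the pillar (231,244) and brass cup (160,238). Refining the centre.

Run:
```python
from h import *
np.set_printoptions(precision=4,suppress=True)
for n,(u0,v0,h) in {"wrist":(328,224,18),"scene":(267,228,6)}.items():
    p=ctrl.get_image(n); W=[]
    for v in range(v0-h,v0+h+1):
        for u in range(u0-h,u0+h+1):
            c=p["color"][v,u].astype(int)
            if c.min()>75 and np.ptp(c)<30: W.append(world(p,u,v,p["depth"][v,u]))
    W=np.array(W); W=W[W[:,2]<.025]; print(n,len(W),W.mean(0),W.min(0),W.max(0),(W.min(0)+W.max(0))/2)
p=ctrl.get_image("wrist"); print(p["cam_to_world"])
for uv in((328,181),(328,292),(280,240),(360,240)): print(uv,world(p,*uv))
```

```text
wrist 657 [ 0.4318 -0.17    0.0186] [ 0.4205 -0.1799  0.0112] [ 0.4431 -0.1572  0.0222] [ 0.4318 -0.1686  0.0167]
scene 41 [ 0.4345 -0.1718  0.0189] [ 0.4221 -0.1843  0.0116] [ 0.4444 -0.1608  0.0249] [ 0.4332 -0.1725  0.0183]
[[-0.9921  0.1208  0.0339  0.4284]
 [ 0.1255  0.9529  0.2761 -0.2418]
 [ 0.0011  0.2781 -0.9605  0.3131]
 [ 0.      0.      0.      1.    ]]
(328, 181) [ 0.4279 -0.2053  0.0414]
(328, 292) [ 0.4337 -0.1752  0.1604]
(280, 240) [ 0.4701 -0.1619  0.0201]
(360, 240) [ 0.4095 -0.1571  0.03  ]
```

```bash
python3 -m inch '0.4 0.5 3 0 0 0; 0.4 0.5 6 0 0 0; 0.4 0.5 9 0 0 0; 0.4 0.5 10 0 0 0; 0.4 0.5 10.5 0 0 0; 0.4 0.5 10.5 0 0 0; 0.4 0.5 10.5 0 0 0; 0.4 0.5 10.5 0 0 0'
python3 - <<'E'
from h import *
a=ctrl.get_image("side"); b=ctrl.get_image("scene")
f=lambda i,l,t,r,bb: cv2.resize(i["color"][t:bb,l:r],(395,400),interpolation=cv2.INTER_CUBIC)
cv2.imwrite("pics/pt.png",np.hstack([f(a,270,250,400,360),f(b,215,180,305,280)])[:,:,::-1])
E
```

```text
clock: 7.92
position: [0.4326, -0.1704, 0.0649]
orientation: [[-0.125, -0.992, 0.002], [-0.992, 0.125, -0.0], [-0.0, -0.002, -1.0]]
wrist_force: [0.2, 0.4, 0.1]
grip_width: 0.0006
finger_force: 0.0
```

View pics/pt.png

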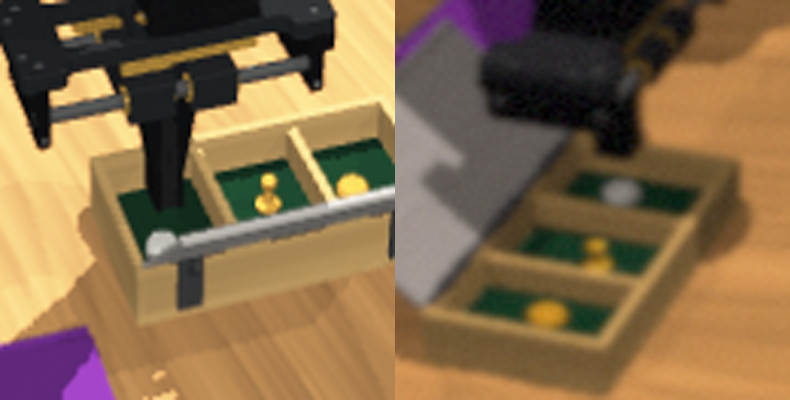

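Left (side): fingertips (170,205) above the nickel cup (162,243), no contact. Right (scene): tips at (620,150) above the cup at (622,190). Checking the alignment numerically.

Run:
```python
from h import *
np.set_printoptions(precision=1,suppress=True)
s=ctrl.state()
for n in("side","scene"):
    p=ctrl.get_image(n); M=np.linalg.inv(p["cam_to_world"])
    K=np.array([[p["fx"],0,p["cx"]],[0,p["fy"],p["cy"]],[0,0,1]])
    pr=lambda w: cv2.projectPoints(np.array([(M@[*w,1])[:3]]),np.zeros(3),np.zeros(3),K,np.array([p["k1"],0,0,0,0]))[0].ravel()
    t=s["position"]+.019*np.array(s["orientation"])[:,2]
    print(n,"tip",pr(t),"cup c",pr((.4325,-.1705,.016)),"cup left/right x-+11",pr((.4225,-.1657,.014)),pr((.4425,-.1753,.014)))
    c=p["color"].astype(int)
    l,tt,r,b=(310,305,335,330) if n=="side" else (258,218,276,236)
    m=(c[tt:b,l:r].min(2)>75)&(np.ptp(c[tt:b,l:r],axis=2)<30); ys,xs=np.nonzero(m); print("grey",xs.min()+l,xs.max()+l,ys.min()+tt,ys.max()+tt)
    if n=="side":
        for y in m.astype(int): print(''.join(map(str,y)))
```

```text
side tip [324.  303.4] cup c [324.  316.1] cup left/right x-+11 [318.1 317. ] [329.8 317. ]
grey 317 334 313 322
0000000000000000000000000
0000000000000000000000000
0000000000000000000000000
0000000000000000000000000
0000000000000000000000000
0000000000000000000000000
0000000000000000000000000
0000000000000000000000000
0000000000011111000000000
0000000000111111110011111
0000000001111111111111111
0000000011111111111111111
0000000011111111111111111
0000000011111111111111111
0000000011111111111111111
0000000011111111111111111
0000000001111111111000000
0000000111111100000000000
0000000000000000000000000
0000000000000000000000000
0000000000000000000000000
0000000000000000000000000
0000000000000000000000000
0000000000000000000000000
0000000000000000000000000
scene tip [266.3 218.4] cup c [266.8 228.3] cup left/right x-+11 [269.6 227. ] [263.9 230.9]
grey 262 270 225 231
```

Run:
```python
from h import *
for n,(l,t,r,b) in {"side":(312,288,342,312),"scene":(252,204,282,236)}.items():
    c=ctrl.get_image(n)["color"][t:b,l:r].astype(int); print(n,l,t)
    for y in c: print(''.join('#' if q.max()<52 and q[1]-q[0]<14 else ('o' if q.min()>75 and np.ptp(q)<30 else '.') for q in y))
```

```text
side 312 288
.....###############..........
.....###############..........
.....###############..........
.....###############..........
......#############...........
......#############...........
......#############...........
......#############...........
......############............
......############............
......############............
......############............
......############............
......############............
......############............
.......###########............
.......###########............
.......###########............
........##########............
.........####.................
..........#...................
..............................
..............................
..............................
scene 252 204
##################............
##################............
##################............
##################............
##################............
##################............
##################............
##################............
..################............
o.......##########............
.........#########............
.........#########............
.........#########............
.........#########............
..........#######.............
..............##..............
..............................
..............................
..............................
.....####.....................
....##...##...................
...##.....#..oooo.............
..##.......ooooooo.######.....
..##.......ooooooo.......#####
...###....ooooooooo...........
........#..ooooooo.#..........
...........oooooo..#..........
..............oo...####......#
........................#####.
..............................
..............................
..............................
```

Tip and cup agree to within ~2 mm in both views. Holding, then on to the saddle.

```bash
python3 -m inch '0 0 0 0 0 0;0 0 0 0 0 0;0 0 0 0 0 0;0 0 0 0 0 0;0 0 0 0 0 0;0 0 0 0 0 0;0 0 0 0 0 0;0 0 0 0 0 0;0 0 0 0 0 0;0 0 0 0 0 0;0 0 0 0 0 0;0 0 0 0 0 0;0 0 0 0 0 0;0 0 0 0 0 0;0 0 0 0 0 0;0 0 0 0 0 0;0 0 0 0 0 0;0 0 0 0 0 0;0 0 0 0 0 0;0 0 0 0 0 0'
python3 -m inch '0 0 -3 0 0 0; 0 0 -7 0 0 0; 0 0 -10 0 0 0; -4 -0.3 -10 0 0 0; -9 -0.8 -10 0 0 0; -14 -1.2 -10 0 0 0; -19 -1.7 -10 0 0 0; -24 -2.1 -10 0 0 0; -29 -2.6 -10 0 0 0; -34 -3 -10 0 0 0; -37.2 -3.3 -10 0 0 0; -37.2 -3.3 -10 0 0 0; -37.2 -3.3 -10 0 0 0; -37.2 -3.3 -10 0 0 0'
python3 - <<'E'
from h import *
p=ctrl.get_image("wrist"); save(p,"w2.png")
E
```

```text
clock: 10.72
position: [0.4322, -0.1704, 0.0643]
orientation: [[-0.125, -0.992, 0.0], [-0.992, 0.125, -0.0], [0.0, -0.0, -1.0]]
wrist_force: [-0.8, 0.4, 0.8]
grip_width: 0.0005
finger_force: 0.0
clock: 12.48
position: [0.5112, 0.1935, 0.1643]
orientation: [[-0.126, -0.992, -0.0], [-0.992, 0.126, -0.0], [0.0, 0.0, -1.0]]
wrist_force: [0.3, -0.3, 0.1]
grip_width: 0.0004
finger_force: 0.0
```

View pics/w2.png

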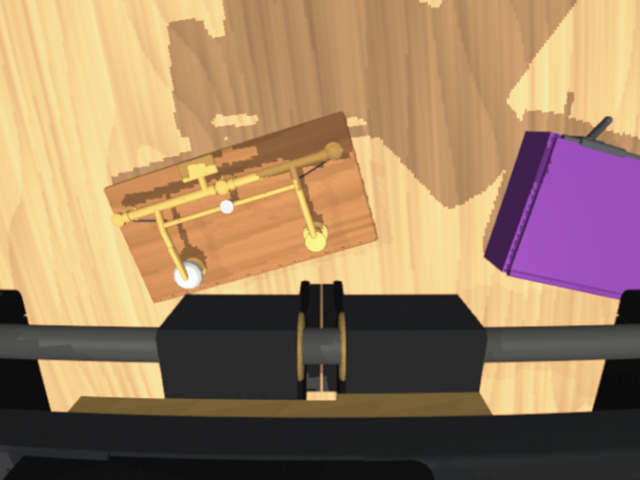

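The wrist view shows the bare saddle at (315,238) and the cupped arm at (188,275), all undisturbed.

Run:
```python
from h import *
np.set_printoptions(precision=4,suppress=True)
p=ctrl.get_image("wrist"); W=[];U=[]
for v in range(222,254):
    for u in range(300,332):
        w=world(p,u,v,p["depth"][v,u])
        if .034<w[2]<.041: W.append(w);U.append((u,v))
W=np.array(W);U=np.array(U);print(len(W),W.mean(0),np.median(W,0),W.min(0),W.max(0),U.min(0),U.max(0))
h=W[W[:,1]>np.percentile(W[:,1],15)]
c,r=cv2.minEnclosingCircle((h[:,:2]*1000).astype(np.float32)); print(c,r)
# block outline from wrist
B=[]
for v in range(100,310,2):
    for u in range(95,390,2):
        w=world(p,u,v,p["depth"][v,u])
        if .0125<w[2]<.05 and w[1]<.235: B.append(w[:2])
(c,sz,a)=cv2.minAreaRect((np.array(B)*1000).astype(np.float32)); print(c,sz,a)
s=ctrl.get_image("scene"); W=np.array([world(s,u,v,s["depth"][v,u]) for u in range(404,418) for v in range(250,266)]); W=W[(W[:,2]>.034)&(W[:,2]<.042)]; print("scene",len(W),W.mean(0) if len(W) else 0)
```

```text
385 [0.5158 0.1946 0.0382] [0.516  0.1953 0.0379] [0.5085 0.1815 0.0359] [0.5227 0.2035 0.0409] [306 222] [325 250]
(515.584228515625, 196.1377410888672) 7.872516632080078
(569.8245849609375, 174.61529541015625) (190.1104736328125, 100.43270874023438) 9.392473220825195
scene 27 [0.5152 0.1905 0.0383]
```

```bash
python3 -m inch '-0.25 -0.35 3 0 0 0; -0.25 -0.35 6 0 0 0; -0.25 -0.35 7.5 0 0 0; -0.25 -0.35 8.3 0 0 0; -0.25 -0.35 8.3 0 0 0; -0.25 -0.35 8.3 0 0 0; -0.25 -0.35 8.3 0 0 0; -0.25 -0.35 8.3 0 0 0'
python3 - <<'E'
from h import *
np.set_printoptions(precision=1,suppress=True)
s=ctrl.state(); I=[]
for n in("side","scene"):
    p=ctrl.get_image(n); M=np.linalg.inv(p["cam_to_world"])
    K=np.array([[p["fx"],0,p["cx"]],[0,p["fy"],p["cy"]],[0,0,1]])
    pr=lambda w: cv2.projectPoints(np.array([(M@[*w,1])[:3]]),np.zeros(3),np.zeros(3),K,np.array([p["k1"],0,0,0,0]))[0].ravel()
    t=s["position"]+.019*np.array(s["orientation"])[:,2]; a,b=pr(t),pr((t[0],t[1],.037)); print(n,a,b)
    u,v=b.astype(int); im=cv2.resize(p["color"][v-35:v+25,u-30:u+30],(390,390),interpolation=cv2.INTER_CUBIC)
    x,y=(b-[u-30,v-35]+.5)*6.5; cv2.circle(im,(int(x),int(y)),4,(255,0,0),1); I.append(im)
cv2.imwrite("pics/sad.png",np.hstack(I)[:,:,::-1])
E
```

```text
clock: 13.62
position: [0.5155, 0.1968, 0.0818]
orientation: [[-0.125, -0.992, 0.001], [-0.992, 0.125, 0.001], [-0.001, -0.001, -1.0]]
wrist_force: [0.1, 0.1, -0.2]
grip_width: 0.0006
finger_force: 0.0
side [290.2 207.6] [290.4 217.2]
scene [412.1 248.3] [411.1 257.4]
```

View pics/sad.png

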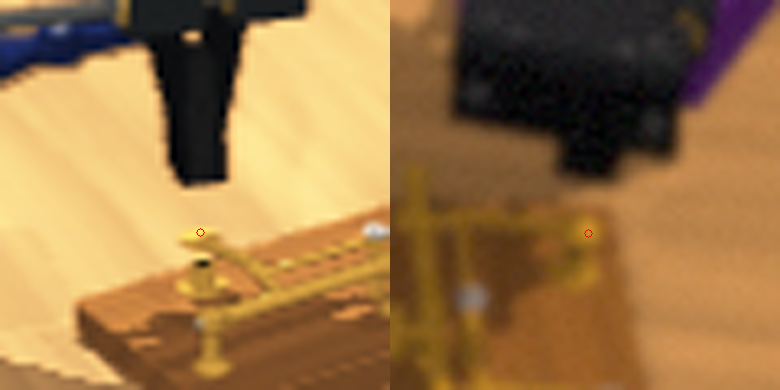

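The fingertips point at the saddle disc (marker on the disc in both views) with a clear gap. Holding, then handing in.

```bash
python3 -m inch '0 0 0 0 0 0;0 0 0 0 0 0;0 0 0 0 0 0;0 0 0 0 0 0;0 0 0 0 0 0;0 0 0 0 0 0;0 0 0 0 0 0;0 0 0 0 0 0;0 0 0 0 0 0;0 0 0 0 0 0;0 0 0 0 0 0;0 0 0 0 0 0;0 0 0 0 0 0;0 0 0 0 0 0;0 0 0 0 0 0;0 0 0 0 0 0;0 0 0 0 0 0;0 0 0 0 0 0;0 0 0 0 0 0;0 0 0 0 0 0'
python3 ang.py; python3 -c "from cell import ctrl; print(ctrl.job_done())"
```

```text
clock: 16.23
position: [0.5153, 0.1966, 0.0812]
orientation: [[-0.125, -0.992, -0.0], [-0.992, 0.125, -0.0], [0.0, 0.0, -1.0]]
wrist_force: [-0.5, -0.3, 0.1]
grip_width: 0.0003
finger_force: 0.0
1995
1893 angle 2.3836070528734647 y at hinge -0.04632903939780943 zmax [0.1068003  0.10955559]
the job is handed in; nothing more can be done
None
```

I pushed the flap back onto its stop, held the fingertips about 25 mm above the nickel cup for over two seconds, then did the same over the bare saddle, and handed the job in still pointing there at 16 s, having touched nothing but the flap.

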